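Set the grinder collar to the red preset and lock it

TASK

With the fingers, push the lug of the aluminium grinder collar round until the collar's white index line lines up with the red stud on the scale ring. Once it is set, push the black lock lever behind the collar round towards the ring as far as it goes, leaving the collar lined up. Only push: do not pinch the lug or the lever between the fingers, and leave the gear, the screwdriver and the tape roll where they lie.

Things in the scene. Friction and masses are not known exactly. Their poses are not given: they have to be found in the camera images.
- grinder_head: Fixed grey head: round foot 190 mm across, fixed scale ring on it (178 mm across, top at 24 mm, black lines every 10 degrees), small ear with the lock post at the back. Origin on the bench on the collar's axis; its -x points to the lug's side. Four studs (red, blue, yellow, green; 11 mm across, 4 mm tall) on the ring at 42 and 75 degrees to either side of -x; colours change places.
- collar_axis (a point): Point on the collar's turning axis (vertical), at the height of the collar's flat top, 36 mm above the bench.
- lug_centre (a point): Centre of the lug, 34 mm from the axis, 54 mm above the bench: upright fin 34 mm long along the radius, 22 mm thick with its rubber pads, from 36 to 72 mm up. Its -x points radially outward, y across. The collar (120 mm across, hub 30 mm across and 45 mm high) starts within 0.35 rad of the head's -x, turns 1.8 rad to either side, needs 0.2 N m (6 N at the lug), stays where left.
- index_point (a point): Where the white index line (3 mm wide, on a black patch on the collar's rim, straight out from the lug), prolonged, meets the studs' circle: 74 mm from the axis. Turns with the collar; seen from above it coincides with a stud's centre when the line points exactly at that stud.
- red_point (a point): Top centre of the red stud on the scale ring, 74 mm from the axis, 28 mm above the bench. It is fixed.
- lever_pivot (a point): Point on the vertical pivot of the lock lever, 44 mm above the bench, at x = +102 mm, y = -60 mm in the head's frame. The steel post and hub under it are 30 mm across and reach 50 mm above the bench.
- lever_grip (a point): Point on the lock lever's middle plane, 70 mm from its pivot, 50 mm above the bench. The lever is a level blade with black cheeks from 19 to 81 mm from the pivot, 18 mm thick, 36 to 62 mm above the bench (a steel rib between the cheeks to 65 mm). Its x points along the blade away from the pivot. Open, it slants away from the collar; closed, it lies along the edge of the scale ring.
- collar (a joint): Angle of the collar in rad: 0 when the lug points along the head's -x axis; grows counter-clockwise seen from above; within 0.35 of 0 at the start.
- lock_lever (a joint): Angle of the lock lever in rad: 0 to 0.2 at the start (open, slanting away from the head), 1.2 at its stop (closed). It grows counter-clockwise seen from above. It needs about 0.12 N m (2 N at the grip) and stays where it is left.
- gear_wheel: White nylon gear 43 mm across, 13 mm thick, lying loose beside the head. Leave it alone. Origin under its centre.
- driver_fine: Small yellow-handled screwdriver, 135 mm long, 13 mm thick, lying loose beside the head. Leave it alone. Origin under its centre.
- tape_red: Red tape roll 53 mm across, 15 mm thick, lying loose behind the head. Leave it alone. Origin under its centre.

How it is judged:
On the way, in this order (a step that is already met when the one before it is completed fails the run):
1. the collar's index line is lined up with the red stud while the lock lever is still open (horizontal distance between index_point and red_point below 0.0035 m and value of joint lock_lever below 0.4 rad), for 0.3 s.
2. the lock lever is pushed to its stop with the collar still lined up (horizontal distance between index_point and red_point below 0.0035 m and value of joint lock_lever above 1.12 rad), for 0.2 s.
At the end, for the whole second after the job is handed in: The index point is within 3.5 mm of the centre of the red stud seen from above (2.7 degrees), the lock lever stands at 1.12 rad or more (stop at 1.2), and the collar is at rest (all of step 2 and velocity of joint collar between -0.05 and 0.05 rad/s); the robot touches nothing.
It fails at once if the lug is pinched: fingers press on both of its pads at once (contact force between the fingers and collar_c4 above 1 N and contact force between the fingers and collar_c5 above 1 N).
It fails at once if the lock lever is pinched: fingers press on both of its black cheeks at once (contact force between the fingers and lock_lever_c4 above 1 N and contact force between the fingers and lock_lever_c5 above 1 N).
It fails at once if the lock lever is shut while the collar is not lined up with the red stud (not (horizontal distance between index_point and red_point below 0.0035 m) and value of joint lock_lever above 1.12 rad).
It fails at once if the gear, the screwdriver or the tape roll is moved or lifted by more than 15 mm (distance of any of gear_wheel, driver_fine, tape_red from where it was at the start of the episode above 0.015 m).
It also fails if it takes over 48 s, if anything falls off the work surface, if the arm or the gripper's body presses on something with over 40 N, if the wrist force passes 120 N, or if a joint passes its speed limit or range.

ROBOT

A 6-joint arm with a two-finger parallel gripper is mounted at the origin on a cart in front of the work surface, level with it; the furniture and walls round the work are solid. World frame = base frame: x ahead of the robot, y to its left, z up, the work surface at z = 0. Lengths are in m, angles in rad, forces in N, time in s.
With the tool pointing down it reaches from about 0.375 to 0.9 m from the base axis. Payload 3.1 kg.
Tool frame: the origin (TCP) lies where the fingers leave the gripper's body, on its centre line; the fingertips stand 70 mm ahead of it and the grasp point (between the pads) lies 51 mm ahead of it; z points along the fingers, y is the line along which they close (so a half turn about z gives the same grasp; the last joint's range is limited). The gripper opens to 87 mm and grips with 3 to 60 N. Pads are 19 mm wide; open, the fingers measure 117 mm over their backs; the gripper's body (75 mm by 190 mm) begins 51 mm behind the grasp point.
Start: joints at [1.032, 0.527, 1.433, -0, 1.181, -0.178], TCP at [0.22, 0.585, 0.292] pointing down, gripper open.
Joint ranges: [-3.08, 3.08], [-0.75, 2.2], [0.22, 2.44], [-1.43, 4.57], [0, 2.65], [-2.85, 2.85]. Speed limits (rad/s): [2.79, 2.79, 3.14, 3.14, 3.14, 3.14].

INTERFACE

Orientations are given as a unit quaternion [x, y, z, w].
In Python, from rig import robot gives the robot as it stands.
- The arm moves only by the tool send_rows, never from a script. Its argument "deltas" is text: rows parted by semicolons, each of 7 numbers parted by spaces: the shift along the tool's x, y, z in mm, then the turn, a rotation vector about the tool's x, y, z in degrees, then the opening, from 0 (shut) to 1 (fully open). A call has 1 to 10 rows; each row shifts and turns the commanded pose from where the row before left it, along the tool's axes as they then stand; what a row does not reach is not made up. A row lasts 1/8 s, in which the tool goes at most 62.5 mm and 10.7 degrees, less where a joint would pass 70% of its speed; a pose out of reach is approached as far as the arm can. A call is refused whole if a number of a shift passes 62.5 or a number of a turn 10.7, either way. A call with a gripper value outside its range is refused whole. The fingers move at their own pace and stop on an object; "newtons" is the grip in N (left out, the last holds). Time passes only in rows, so rows that do not move let the fingers close. It gives the time, the measured TCP pose, the force, the opening and the grip force at its end, in the units of the state.
- robot.get_obs(): the state, without advancing time (a new reading comes with each control period).
- robot.camera(name): name is "side" or "top" or "wrist"; returns a dict with "image" (420x560x3 uint8, red, green, blue), "depth" (420x560 float32, m along the optical axis (not along the pixel's ray), 0 where there is no reading), "fovy" (degrees; the focal length in pixels is half the picture's height over the tangent of half this angle, whatever the lens; pixels are square), "cx", "cy" (the principal point, pixels), "k1" (the pictures are not rectified: a ray, as slopes to the right and down, at radius r is drawn at 1 + k1 r^2 times it, then the intrinsics apply), "rvec" (rotation vector, rad) and "tvec" (3), from world to camera coordinates, as OpenCV has them. Camera axes: x right, y down, z forward; pixel columns grow to the right and rows downward; lengths in m; the calibration is good to about 2 mm. A picture is of the moment at which its call begins.
- robot.hand_in(): hands the job in; it is judged then, once.
Trained networks look in the newest picture that a camera, given by its name, has taken for a name from the list of things; names that differ only in an ending like _2 or _b are one class to them, and where a whole thing is asked for, a point or a joint stands for the part that bears it (a point fixed in the world has none). Each returns a list of dicts, best first, with "p" (0 to 1); they miss things now and then, are a little off and sometimes report something else, mostly with a low value. They report only what shows in the picture. A call takes as long as a camera call.
- robot.find_in(camera, thing): "box" ([left, top, right, bottom] in pixels, round what is visible of it).
- robot.cut_out(camera, thing): "region" (420x560 bool, what is visible of it) and "box" ([left, top, right, bottom] in pixels, round what is visible of it).
The state is a dict: "time": time; "q": joint angles; "joint_velocities": joint speeds; "joint_torque": joint torques, N m; "position": TCP position; "tool_rot": TCP orientation; "ft_force": force on the tool from outside, world axes, zero at the start; "moment": the same for the moment, N m; "grip_width": finger opening in m; "grip_force": force on a finger pad.
Only numpy, scipy, OpenCV 4.12 (cv2) and the standard library are available. Lean on these libraries where they do the work, as an engineer would, in place of code of your own. Each camera call takes 0.05 s, during which the arm holds its last target. There are 200 camera calls.

## Working session

There is one attempt and no reset: what is moved stays moved. The work goes in short steps, Python scripts to look and compute and a tool call to move; the robot and the scene stay as the last step left them, time stands still between calls to the robot, and variables do not carry over. Pictures are saved under pics/ and viewed, at most 10 in all, crops included, and the job is handed in when it is done.

Besides the shell and the picture viewer there is one more tool, called after "Emit:" by a JSON object that holds its "op" and its "data", one argument or row to a line. send_rows: Moves the arm, as the interface text tells. Its arguments: {"type":"object","properties":{"deltas":{"type":"string"},"newtons":{"type":"number"}},"required":["deltas"]}

```bash
mkdir -p pics
cat > h.py <<'E'
import numpy as np, cv2
from rig import robot
from scipy.spatial.transform import Rotation as R
def cam(n):
    c=robot.camera(n); c['R']=cv2.Rodrigues(np.array(c['rvec'],float))[0]; c['t']=np.array(c['tvec'],float)
    f=210/np.tan(np.radians(c['fovy'])/2); c['K']=np.array([[f,0,c['cx']],[0,f,c['cy']],[0,0,1.]]); c['D']=np.array([c['k1'],0,0,0.]); return c
def ray(c,uv):
    p=cv2.undistortPoints(np.array(uv,float).reshape(-1,1,2),c['K'],c['D'])[:,0]
    return np.c_[p,np.ones(len(p))]
def at_z(c,uv,z):
    d=ray(c,uv)@c['R']; o=-c['R'].T@c['t']
    return o+d*((z-o[2])/d[:,2])[:,None]
def at_depth(c,uv):
    uv=np.array(uv,float).reshape(-1,2); dd=c['depth'][uv[:,1].round().astype(int),uv[:,0].round().astype(int)]
    return (ray(c,uv)*dd[:,None]-c['t'])@c['R']
def proj(c,P):
    return cv2.projectPoints(np.array(P,float).reshape(-1,3),np.array(c['rvec'],float),c['t'],c['K'],c['D'])[0][:,0]
def save(c,n): cv2.imwrite('pics/'+n,c['image'][:,:,::-1])
E
python3 - <<'E'
from h import *
a=cam('top');save(a,'top0.png')
for t in ['grinder_head','lug_centre','lever_grip','gear_wheel','driver_fine','tape_red']: 
    print(t,[(x['p'],x['box']) for x in robot.find_in('top',t)][:2])
b=cam('side');cv2.imwrite('pics/both0.png',cv2.resize(np.vstack([a['image'],b['image']]),(420,630))[:600,:,::-1]);save(b,'side0.png')
o=robot.get_obs();print(o['position'],o['tool_rot'],R.from_quat(o['tool_rot']).as_matrix().round(3))
for c in (a,b): print(-c['R'].T@c['t'],c['R'].round(2))
E
```

```text
grinder_head [(0.66, [308.6, 153.8, 404.7, 300.6])]
lug_centre [(0.64, [328.3, 215.5, 391.7, 281.6])]
lever_grip [(0.83, [336.7, 159.1, 379.7, 194.1])]
gear_wheel [(0.82, [269.2, 253.2, 286.2, 278.4])]
driver_fine [(0.67, [439.0, 240.3, 465.1, 279.6]), (0.29, [266.7, 252.4, 292.9, 278.6])]
tape_red [(0.78, [259.3, 194.5, 289.8, 216.4])]
[0.21999391 0.5848943  0.29209326] [ 1.78933327e-01  9.83861186e-01 -1.66221708e-04 -6.31229483e-05] [[-0.936  0.352 -0.   ]
 [ 0.352  0.936 -0.   ]
 [ 0.    -0.    -1.   ]]
[0.4099464  0.02866891 0.95504395] [[-0.   -1.   -0.01]
 [-0.99  0.01 -0.15]
 [ 0.15  0.01 -0.99]]
[ 0.11729831 -0.62976858  0.59798684] [[ 0.83 -0.55 -0.01]
 [-0.31 -0.45 -0.84]
 [ 0.46  0.7  -0.55]]
```

View pics/top0.png

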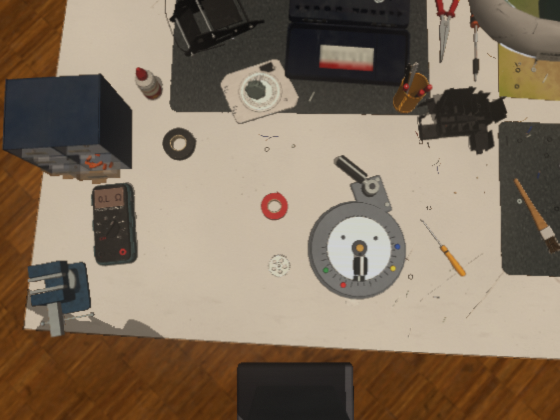

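View pics/side0.png

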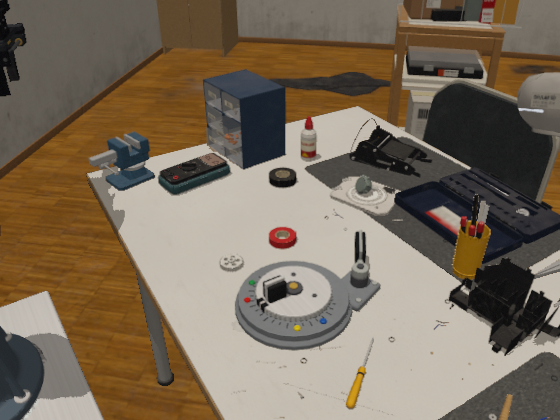

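```bash
cat >> h.py <<'E'
from scipy.optimize import least_squares
HSV={'red':((172,8),),'yellow':((22,34),),'green':((50,80),),'blue':((105,128),)}
def studs(c,box):
    l,t,r,b=box; hsv=cv2.cvtColor(c['image'],cv2.COLOR_RGB2HSV); h,s,v=[hsv[...,i].astype(int) for i in range(3)]
    out={}
    for k,((a,bb),) in HSV.items():
        m=((h>=a)&(h<=bb)) if a<bb else ((h>=a)|(h<=bb))
        m&=(s>110)&(v>70); z=np.zeros_like(m); z[t:b,l:r]=m[t:b,l:r]
        n,lab,st,ce=cv2.connectedComponentsWithStats(z.astype(np.uint8))
        if n>1:
            i=1+np.argmax(st[1:,4]); out[k]=(ce[i],st[i,4],at_z(c,[ce[i]],0.0275)[0])
    return out
E
python3 - <<'E'
from h import *
for n,box in (('top',(305,200,410,300)),('side',(230,255,355,345))):
    c=cam(n); s=studs(c,box)
    for k,v in s.items(): print(n,k,v[0].round(1),v[1],v[2].round(4))
    ks=list(s); P=np.array([s[k][2][:2] for k in ks])
    import itertools
    best=None
    for pm in itertools.permutations([-75,-42,42,75],len(ks)):
        a=np.radians(pm)
        f=lambda p:(np.c_[p[0]-.074*np.cos(a+p[2]),p[1]-.074*np.sin(a+p[2])]-P).ravel()
        r=least_squares(f,[.42,-.08,0.])
        if best is None or r.cost<best[0]: best=(r.cost,pm,r.x,r.fun)
    print(best[1],best[2],np.abs(best[3]).max()); x,y,w=best[2]
    # lever
    r=robot.cut_out(n,'lever_grip'); piv=np.array([x,y])+R.from_euler('z',w).as_matrix()[:2,:2]@[.102,-.06]
    print('pivot',piv,proj(c,[*piv,.05]))
    if r:
        v,u=np.nonzero(r[0]['region']); p=at_depth(c,np.c_[u,v]); p=p[(p[:,2]>.055)&(p[:,2]<.07)]
        d=p[:,:2]-piv; q=np.hypot(*d.T); m=(q>.03)&(q<.09);print('lever',len(p),np.median(p[m],0),'ang',np.degrees(np.arctan2(*d[m].mean(0)[::-1]))-np.degrees(w))
    r=robot.cut_out(n,'lug_centre')
    v,u=np.nonzero(r[0]['region']); p=at_depth(c,np.c_[u,v]); p=p[(p[:,2]>.066)&(p[:,2]<.076)]
    if len(p): m=p.mean(0); print('lug',len(p),m,'ang',np.degrees(np.arctan2(y-m[1],x-m[0])-w),np.hypot(m[0]-x,m[1]-y))
    for t in ['gear_wheel','driver_fine','tape_red']:
        f=robot.find_in(n,t)
        if f: b=f[0]['box']; print(t,at_z(c,[[b[0],b[1]],[b[2],b[3]],[(b[0]+b[2])/2,(b[1]+b[3])/2]],.007)[:,:2].round(3).tolist())
    im=c['image']; l,t,rr,b=box
    if n=='top': t-=60
    cv2.imwrite(f'pics/crop_{n}.png',cv2.resize(im[t:b,l:rr],None,fx=4,fy=4,interpolation=cv2.INTER_CUBIC)[:600,:,::-1])
E
```

```text
top red [342.7 284.6] 27 [ 0.4105 -0.0785  0.0275]
top yellow [392.6 267.9] 23 [ 0.4407 -0.1725  0.0275]
top green [325.5 269.5] 12 [ 0.4385 -0.0469  0.0275]
top blue [397.2 246.2] 15 [ 0.4812 -0.1826  0.0275]
(-42, 42, -75, 75) [ 0.47804456 -0.10892808  0.30676173] 0.0003653045496872648
pivot [ 0.59340122 -0.13532581] [[372.35752665 185.39316833]]
lug 134 [ 0.44359727 -0.10638175  0.06858686] ang -21.803755098257174 0.034541272610593275
gear_wheel [[0.476, 0.063], [0.423, 0.018], [0.45, 0.041]]
driver_fine [[0.484, -0.271], [0.426, -0.312], [0.455, -0.292]]
tape_red [[0.586, 0.074], [0.535, 0.022], [0.56, 0.048]]
side red [247.  299.4] 29 [ 0.4101 -0.0818  0.0275]
side yellow [296.8 327.6] 35 [ 0.4401 -0.1754  0.0275]
side green [251.4 282. ] 21 [ 0.4372 -0.0501  0.0275]
side blue [322.7 320.4] 32 [ 0.4806 -0.1852  0.0275]
(-42, 42, -75, 75) [ 0.4772707  -0.11179223  0.31109181] 0.0005264047621832968
pivot [ 0.59274059 -0.1376902 ] [[360.32773514 265.49064541]]
lever 232 [ 0.62544941 -0.09708421  0.06060313] ang 33.38173954959311
lug 150 [ 0.44346113 -0.11128457  0.06845952] ang -18.684483800873338 0.03381338621946323
gear_wheel [[0.441, 0.071], [0.449, -0.006], [0.445, 0.032]]
driver_fine [[0.495, -0.222], [0.448, -0.339], [0.47, -0.285]]
tape_red [[0.554, 0.085], [0.565, -0.004], [0.56, 0.04]]
```

View pics/crop_top.png

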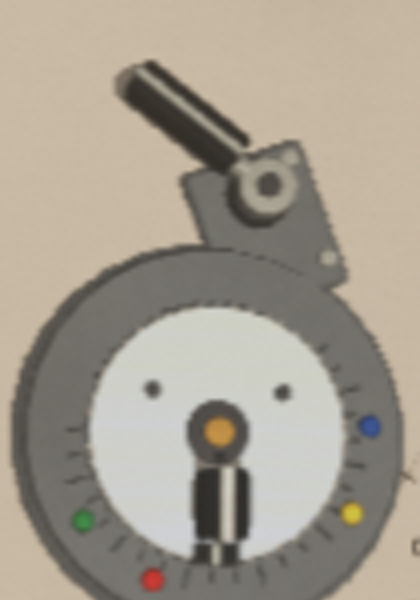

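```bash
cat >> h.py <<'E'
def plan(wps, step=55, turn=9, op=0):
    """wps: list of (x,y,z,tool-y angle deg[,step mm]); prints rows from measured pose, tool pointing down"""
    o=robot.get_obs(); p=np.array(o['position']); M=R.from_quat(o['tool_rot']).as_matrix(); a=np.degrees(np.arctan2(M[1,1],M[0,1]))
    rows=[]
    for w in wps:
        st=w[4] if len(w)>4 else step
        d=np.array(w[:3])-p; da=w[3]-a; n=max(1,int(np.ceil(np.linalg.norm(d)*1000/st)),int(np.ceil(abs(da)/turn)))
        for i in range(n):
            r=np.radians(a); y=np.array([np.cos(r),np.sin(r),0]); x=np.array([-np.sin(r),np.cos(r),0])
            s=d/n*1000; rows.append([s@x,s@y,-s[2],-da/n]); a+=da/n
        p=np.array(w[:3])
    print('; '.join('%.1f %.1f %.1f 0 0 %.2f %g'%(*r,op) for r in rows), len(rows))
E
python3 - <<'E'
from h import *
plan([(.40,.30,.30,40),(.43,-.15,.26,-2)])
E
```

```text
-38.4 -29.1 -1.1 0 0 4.20 0; -40.4 -26.2 -1.1 0 0 4.20 0; -42.2 -23.1 -1.1 0 0 4.20 0; -43.8 -20.0 -1.1 0 0 4.20 0; -45.2 -16.7 -1.1 0 0 4.20 0; -46.3 -13.4 -1.1 0 0 4.20 0; -47.1 -9.9 -1.1 0 0 4.20 0; -40.4 -29.6 4.4 0 0 4.67 0; -42.7 -26.2 4.4 0 0 4.67 0; -44.7 -22.6 4.4 0 0 4.67 0; -46.4 -18.9 4.4 0 0 4.67 0; -47.8 -15.1 4.4 0 0 4.67 0; -48.9 -11.1 4.4 0 0 4.67 0; -49.6 -7.1 4.4 0 0 4.67 0; -50.0 -3.1 4.4 0 0 4.67 0; -50.1 1.0 4.4 0 0 4.67 0 16
```

Emit:
{"op": "send_rows", "data": {
  "deltas": "-38 -29 -1 0 0 4.2 0; -40 -26 -1 0 0 4.2 0; -42 -23 -1 0 0 4.2 0; -44 -20 -1 0 0 4.2 0; -45 -17 -1 0 0 4.2 0; -46 -13 -1 0 0 4.2 0; -47 -10 -1 0 0 4.2 0; -40 -30 4 0 0 4.7 0; -43 -26 4 0 0 4.7 0; -45 -23 4 0 0 4.7 0",
  "newtons": 20
}}

```text
time: 2.25
position: [0.4087, 0.1489, 0.2874]
tool_rot: [0.532, 0.847, 0.0, 0.001]
ft_force: [-0.0, 0.6, 0.4]
grip_width: 0.0015
grip_force: 0.0
```

Emit:
{"op": "send_rows", "data": {
  "deltas": "-46 -19 4 0 0 4.7 0; -48 -15 4 0 0 4.7 0; -49 -11 4 0 0 4.7 0; -50 -7 4 0 0 4.7 0; -50 -3 4 0 0 4.7 0; -50 1 4 0 0 4.7 0; 0 0 0 0 0 0 0; 0 0 0 0 0 0 0"
}}

```text
time: 3.25
position: [0.4273, -0.1495, 0.2632]
tool_rot: [0.721, 0.693, 0.0, -0.001]
ft_force: [-0.7, -0.1, 0.4]
grip_width: 0.0002
grip_force: 0.0
```

Run:
```python
from h import *
c=cam('wrist');save(c,'w1.png'); o=robot.get_obs();print(o['time'],o['position'],R.from_quat(o['tool_rot']).as_matrix().round(2),o['grip_width'])
print(-c['R'].T@c['t'],c['R'].round(2))
s=studs(c,(0,0,560,420))
for k,v in s.items(): print(k,v[0].round(1),v[1],v[2].round(4))
```

```text
3.3 [ 0.42724343 -0.14885226  0.26319235] [[ 0.04  1.   -0.  ]
 [ 1.   -0.04  0.  ]
 [ 0.   -0.   -1.  ]] 0.0002966467616369701
[ 0.43026572 -0.08157491  0.35610921] [[ 1.   -0.04 -0.  ]
 [-0.04 -0.97  0.25]
 [-0.01 -0.25 -0.97]]
red [397.7  15.4] 946 [0.555  0.0321 0.0275]
yellow [293.8 211.6] 40 [ 0.4417 -0.1723  0.0275]
green [287.8  99. ] 41 [ 0.439  -0.0472  0.0275]
blue [328.3 219. ] 40 [ 0.4821 -0.183   0.0275]
```

View pics/w1.png

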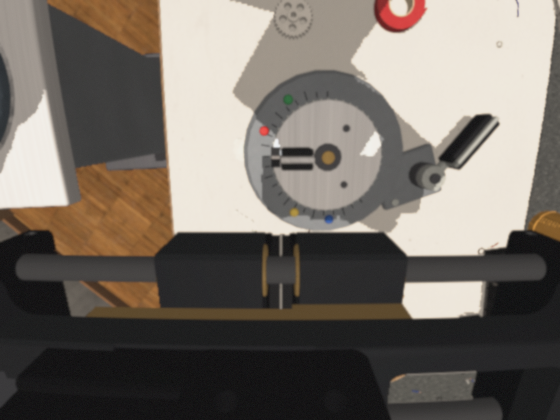

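```bash
cat >> h.py <<'E'
import itertools
A={'red':-42,'yellow':42,'green':-75,'blue':75}
def fit(c,guess=(.478,-.11,.308),verbose=1):
    uv=proj(c,[[guess[0]-.1,guess[1]-.1,.03],[guess[0]+.1,guess[1]+.1,.03],[guess[0]-.1,guess[1]+.1,.03],[guess[0]+.1,guess[1]-.1,.03]])
    lo=np.clip(uv.min(0),0,[559,419]).astype(int); hi=np.clip(uv.max(0),0,[559,419]).astype(int)
    s=studs(c,(*lo,*hi)); e=[]
    for k,v in s.items():
        a=np.radians(A[k])+guess[2]; m=np.array([guess[0]-.074*np.cos(a),guess[1]-.074*np.sin(a)])
        if np.hypot(*(v[2][:2]-m))<.009 and v[1]>6: e.append((k,v[2][:2]))
    a=np.radians([A[k] for k,_ in e]); P=np.array([p for _,p in e])
    f=lambda p:(np.c_[p[0]-.074*np.cos(a+p[2]),p[1]-.074*np.sin(a+p[2])]-P).ravel()
    r=least_squares(f,guess)
    if verbose: print('head',r.x.round(4),'resid mm',(1e3*np.abs(r.fun).max()).round(2),[k for k,_ in e])
    return r.x
def index(c,h,lo=-60,hi=10,verbose=1):
    """angle (deg, head frame) of the white line between the black marks on the rim"""
    g=cv2.cvtColor(c['image'],cv2.COLOR_RGB2GRAY).astype(np.float32); an=np.arange(lo,hi,.25); rr=np.arange(.0535,.0585,.0005)
    P=np.array([[h[0]-r*np.cos(np.radians(t)+h[2]),h[1]-r*np.sin(np.radians(t)+h[2]),.036] for r in rr for t in an])
    uv=proj(c,P).astype(np.float32); v=cv2.remap(g,uv[:,0].reshape(len(rr),-1),uv[:,1].reshape(len(rr),-1),cv2.INTER_LINEAR).mean(0)
    T=lambda t:np.where(abs(t)<1.6,1.,np.where(abs(t)<6,-.6,0))
    k=np.arange(-10,10.1,.25); tm=T(k); tm-=tm.mean(); sc=np.array([np.corrcoef(tm,v[i-40:i+41])[0,1] for i in range(40,len(an)-40)])
    i=sc.argmax(); j=np.clip(i,1,len(sc)-2); d=(sc[j-1]-sc[j+1])/(2*(sc[j-1]-2*sc[j]+sc[j+1]))
    a=an[40+j]+.25*d
    if verbose: print('index deg',a.round(2),'corr',sc[i].round(2),v[::8].astype(int).tolist() if verbose>1 else '')
    return a
E
python3 - <<'E'
from h import *
for n in ('wrist','top','side'):
    c=cam(n); h=fit(c); print(n); index(c,h,verbose=2)
    if n=='wrist': 
        f=robot.cut_out(n,'lever_grip')
        piv=h[:2]+R.from_euler('z',h[2]).as_matrix()[:2,:2]@[.102,-.06]
        if f:
            v,u=np.nonzero(f[0]['region']); p=at_depth(c,np.c_[u,v]); p=p[(p[:,2]>.056)&(p[:,2]<.07)]; d=p[:,:2]-piv;q=np.hypot(*d.T); d=d[(q>.025)&(q<.085)];print('piv',piv,'lever world ang',np.degrees(np.arctan2(*d.mean(0)[::-1])),q.max())
E
```

```text
head [ 0.479  -0.1092  0.3095] resid mm 0.39 ['red', 'yellow', 'green', 'blue']
wrist
index deg -19.21 corr 0.63 [163, 164, 164, 164, 163, 164, 163, 163, 162, 162, 171, 199, 212, 226, 231, 154, 69, 63, 64, 87, 142, 120, 55, 36, 37, 53, 111, 153, 160, 159, 159, 160, 161, 161, 163]
piv [ 0.59440087 -0.135297  ] lever world ang 52.39641577801546 0.08119704299131471
head [ 0.4781 -0.109   0.3079] resid mm 0.0 ['red']
top
index deg -19.78 corr 0.56 [150, 152, 152, 153, 154, 154, 153, 153, 152, 153, 169, 196, 220, 228, 205, 130, 67, 58, 68, 99, 119, 94, 57, 44, 45, 67, 111, 142, 148, 149, 149, 149, 151, 151, 151]
head [ 0.4771 -0.1117  0.3131] resid mm 0.59 ['yellow', 'green', 'blue']
side
index deg -22.29 corr 0.5 [141, 141, 142, 142, 142, 141, 141, 140, 144, 157, 184, 199, 202, 179, 110, 44, 36, 63, 111, 123, 86, 30, 21, 21, 37, 97, 132, 139, 138, 138, 138, 138, 138, 138, 140]
```

```bash
cat >> h.py <<'E'
H=(.4782,-.110,.309)
def lugpos(t,off,r=.036,z=.118):
    b=np.pi+H[2]+np.radians(t); u=np.array([np.cos(b),np.sin(b)]); n=np.array([np.sin(b),-np.cos(b)])
    p=np.array(H[:2])+r*u-off*n; return (*p,z,np.degrees(b)-180)
E
sed -i 's/abs(t)<6,-.6,0/abs(t)<8,-.6,0/; s/np.arange(-10,10.1,.25)/np.arange(-10,10.1,.25)/' h.py
python3 - <<'E'
from h import *
w=lugpos(-20,.034); L=lambda *a,st=8:(*lugpos(*a),st)
plan([(w[0],w[1],.17,w[3]),(*w,40)]); 
plan([w,L(-20,.0205),L(-24,.0205),L(-28,.0205),L(-32,.0205),L(-36,.0205)])
print(w)
E
```

```text
3.3 6.5 46.7 0 0 0.05 0; 3.3 6.5 46.7 0 0 0.05 0; 0.0 0.0 26.0 0 0 -0.00 0; 0.0 0.0 26.0 0 0 -0.00 0 4
2.2 4.3 48.5 0 0 0.03 0; 2.2 4.3 48.5 0 0 0.03 0; 2.2 4.3 48.5 0 0 0.03 0; 6.7 0.0 -0.0 0 0 -0.00 0; 6.7 0.0 -0.0 0 0 -0.00 0; 2.6 -1.3 -0.0 0 0 4.00 0; 2.6 -1.3 -0.0 0 0 4.00 0; 2.6 -1.3 -0.0 0 0 4.00 0; 2.6 -1.3 -0.0 0 0 4.00 0 9
(np.float64(0.4408670165554196), np.float64(-0.1425307292744366), 0.118, np.float64(-2.295604130457548))
```

Emit:
{"op": "send_rows", "data": {
  "deltas": "3.3 6.5 47 0 0 0 0; 3.3 6.5 46 0 0 0 0; 0 0 26 0 0 0 0; 0 0 26 0 0 0 0; 0 0 0 0 0 0 0"
}}

```text
time: 4.12
position: [0.4402, -0.1426, 0.117]
tool_rot: [0.721, 0.693, -0.001, -0.002]
ft_force: [-0.3, -0.3, -0.6]
grip_width: 0.0001
grip_force: 0.0
```

Emit:
{"op": "send_rows", "data": {
  "deltas": "6.7 0 0 0 0 0 0; 6.7 0 0 0 0 0 0; 2.6 -1.3 0 0 0 4 0; 2.6 -1.3 0 0 0 4 0; 2.6 -1.3 0 0 0 4 0; 2.6 -1.3 0 0 0 4 0; 0 0 0 0 0 0 0"
}}

```text
time: 5.0
position: [0.4378, -0.1195, 0.1193]
tool_rot: [0.81, 0.586, -0.0, 0.001]
ft_force: [-2.5, -3.3, 2.9]
grip_width: 0.0001
grip_force: 2.3
```

Run:
```python
from h import *
o=robot.get_obs();print(o['time'],o['position'],o['ft_force'])
for n in ('wrist','top'):
    c=cam(n); print(n); h=fit(c); h[:2]=h[:2] if n=='wrist' else (.4781,-.109); index(c,h,verbose=2); save(c,n+'2.png')
```

```text
5.0 [ 0.43783822 -0.11946229  0.11929726] [-2.5321241  -3.27684194  2.91560212]
wrist
head [ 0.4794 -0.1095  0.3081] resid mm 0.11 ['red', 'green']
index deg -34.38 corr 0.84 [241, 239, 203, 160, 158, 158, 157, 117, 35, 32, 32, 33, 102, 149, 66, 35, 46, 63, 106, 148, 134, 53, 30, 29, 30, 30, 33, 46, 61, 74, 68, 55, 55, 58, 61]
topTraceback (most recent call last):
  File "<stdin>", line 4, in <module>
  File "h.py", line 54, in fit
    r=least_squares(f,guess)
    return func(*args, **kwargs)
    vector_fun = VectorFunction(
        fun_wrapped,
    ...<6 lines>...
        workers=workers
    )
    self._update_fun()
    ~~~~~~~~~~~~~~~~^^
    self.f = self.fun_wrapped(xp_copy(self.x))
             ~~~~~~~~~~~~~~~~^^^^^^^^^^^^^^^^^
    return np.atleast_1d(self.fun(x))
                         ~~~~~~~~^^^
    return self.f(x, *self.args, **self.kwargs)
           ~~~~~~^^^^^^^^^^^^^^^^^^^^^^^^^^^^^^
  File "h.py", line 53, in <lambda>
    f=lambda p:(np.c_[p[0]-.074*np.cos(a+p[2]),p[1]-.074*np.sin(a+p[2])]-P).ravel()
                ~~~~~~~~~~~~~~~~~~~~~~~~~~~~~~~~~~~~~~~~~~~~~~~~~~~~~~~~^~
ValueError: operands could not be broadcast together with shapes (0,2) (0,)
```

View pics/wrist2.png

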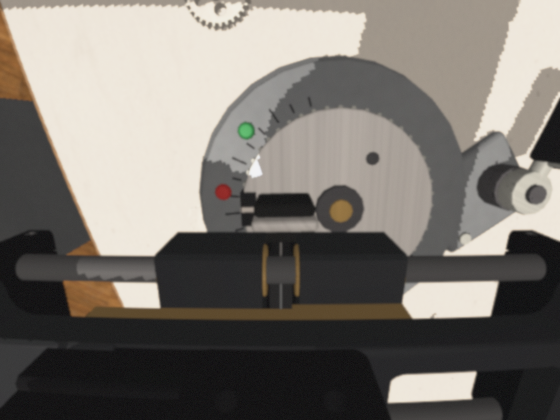

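Emit:
{"op": "send_rows", "data": {
  "deltas": "2.4 -1.2 0 0 0 3.7 0; 2.4 -1.2 0 0 0 3.7 0; 0 0 0 0 0 0 0"
}}

```text
time: 5.48
position: [0.4372, -0.114, 0.1187]
tool_rot: [0.846, 0.533, 0.0, 0.0]
ft_force: [-3.1, -4.1, 2.4]
grip_width: 0.0003
grip_force: 2.1
```

Run:
```python
from h import *
o=robot.get_obs();print(o['time'],o['position'],o['ft_force'])
c=cam('wrist');h=fit(c);index(c,h,-75,-10,verbose=2)
```

```text
5.475 [ 0.43724479 -0.11395675  0.11873867] [-3.10641197 -4.07248135  2.44574657]
head [ 0.4796 -0.1094  0.3099] resid mm 0.1 ['red', 'green']
index deg -42.06 corr 0.83 [164, 164, 163, 162, 162, 160, 159, 158, 158, 157, 154, 83, 32, 32, 31, 38, 137, 135, 41, 39, 51, 76, 129, 146, 103, 35, 29, 29, 30, 30, 35, 49, 65]
```

Emit:
{"op": "send_rows", "data": {
  "deltas": "-8 0 0 0 0 0 0; -10 0 0 0 0 0 0; 0 0 -50 0 0 0 0; 0 0 -50 0 0 0 0; 0 0 -30 0 0 0 0; 0 0 0 0 0 0 0; 0 0 0 0 0 0 0"
}}

```text
time: 6.4
position: [0.4289, -0.1301, 0.2475]
tool_rot: [0.847, 0.532, -0.0, -0.001]
ft_force: [-0.1, -0.0, -0.3]
grip_width: 0.0005
grip_force: 0.0
```

Run:
```python
from h import *
o=robot.get_obs();print(o['time'],o['position'],o['ft_force'])
c=cam('wrist');h=fit(c);index(c,h,-75,-10,verbose=2);save(c,'w3.png')
u=proj(c,[[*h[:2],.036]])[0].astype(int);x,y=np.clip(u-[100,75],0,[360,270]); cv2.imwrite('pics/w3c.png',cv2.resize(c['image'][y:y+150,x:x+200],None,fx=4,fy=4,interpolation=cv2.INTER_CUBIC)[:,:,::-1])
f=robot.cut_out('wrist','lever_grip')
piv=h[:2]+R.from_euler('z',h[2]).as_matrix()[:2,:2]@[.102,-.06]
if f:
    v,u=np.nonzero(f[0]['region']); p=at_depth(c,np.c_[u,v]); p=p[(p[:,2]>.056)&(p[:,2]<.07)]; d=p[:,:2]-piv;q=np.hypot(*d.T); d=d[(q>.025)&(q<.085)];print('piv',piv,'lever world ang',np.degrees(np.arctan2(*d.mean(0)[::-1])))
```

```text
6.4 [ 0.42887159 -0.13012387  0.24753094] [-0.13126731 -0.04454335 -0.28977731]
head [ 0.4791 -0.1093  0.3086] resid mm 0.34 ['red', 'yellow', 'green', 'blue']
index deg -42.27 corr 0.76 [164, 164, 164, 164, 163, 162, 161, 160, 160, 160, 150, 92, 38, 34, 35, 70, 133, 120, 59, 43, 38, 46, 104, 148, 155, 157, 158, 159, 159, 160, 161, 162, 162]
piv [ 0.59447869 -0.13544318] lever world ang 52.49896660898615
```

View pics/w3c.png

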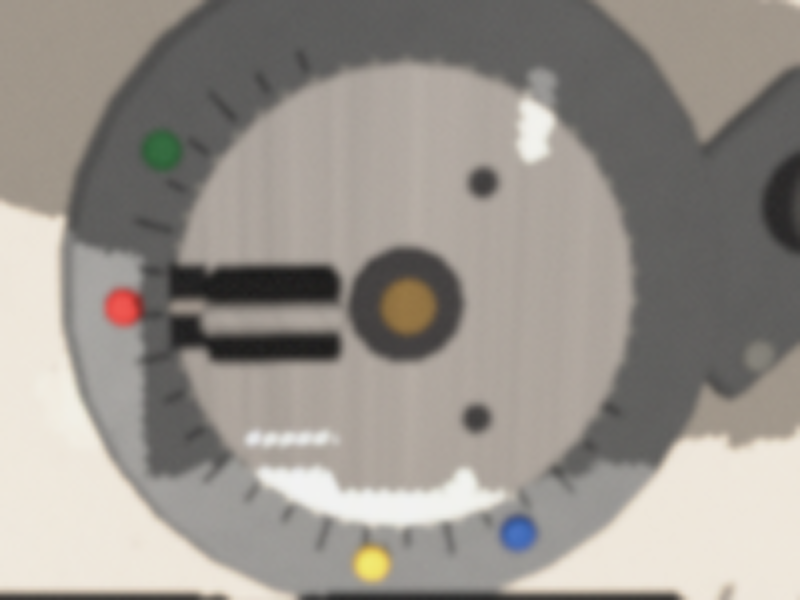

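```bash
cat >> h.py <<'E'
V=(.594,-.1357)
def levpos(t,off,r=.062,z=.116):
    b=np.radians(t); u=np.array([np.cos(b),np.sin(b)]); n=np.array([-u[1],u[0]])
    return (*(np.array(V)+r*u-off*n),z,t)
E
python3 - <<'E'
from h import *
w=levpos(52.4,.035); plan([(w[0],w[1],.20,w[3]),(*w,42)])
p=[(*levpos(52.4,.0185),9)]+[levpos(t,.0185) for t in np.arange(57.4,103,5)]
plan([w]+p)
print(w)
E
```

```text
13.3 22.0 5.2 0 0 -8.68 0; 9.9 23.8 5.2 0 0 -8.68 0; 6.1 25.0 5.2 0 0 -8.68 0; 2.3 25.7 5.2 0 0 -8.68 0; -1.6 25.7 5.2 0 0 -8.68 0; -5.5 25.2 5.2 0 0 -8.68 0; -9.2 24.1 5.2 0 0 -8.68 0; -12.7 22.4 5.2 0 0 -8.68 0; -16.0 20.2 5.2 0 0 -8.68 0; 0.0 0.0 42.0 0 0 0.00 0; 0.0 0.0 42.0 0 0 0.00 0 11
13.3 22.0 14.5 0 0 -8.68 0; 9.9 23.8 14.5 0 0 -8.68 0; 6.1 25.0 14.5 0 0 -8.68 0; 2.3 25.7 14.5 0 0 -8.68 0; -1.6 25.7 14.5 0 0 -8.68 0; -5.5 25.2 14.5 0 0 -8.68 0; -9.2 24.1 14.5 0 0 -8.68 0; -12.7 22.4 14.5 0 0 -8.68 0; -16.0 20.2 14.5 0 0 -8.68 0; 8.3 0.0 -0.0 0 0 0.00 0; 8.3 0.0 -0.0 0 0 0.00 0; 5.5 1.4 -0.0 0 0 -5.00 0; 5.5 1.4 -0.0 0 0 -5.00 0; 5.5 1.4 -0.0 0 0 -5.00 0; 5.5 1.4 -0.0 0 0 -5.00 0; 5.5 1.4 -0.0 0 0 -5.00 0; 5.5 1.4 -0.0 0 0 -5.00 0; 5.5 1.4 -0.0 0 0 -5.00 0; 5.5 1.4 -0.0 0 0 -5.00 0; 5.5 1.4 -0.0 0 0 -5.00 0; 5.5 1.4 -0.0 0 0 -5.00 0 21
(np.float64(0.6595591376793103), np.float64(-0.10793312284852255), 0.116, 52.4)
```

Emit:
{"op": "send_rows", "data": {
  "deltas": "13.3 22 5 0 0 -8.7 0; 9.9 23.8 5 0 0 -8.7 0; 6 25 5 0 0 -8.7 0; 2.3 25.7 5 0 0 -8.7 0; -1.6 25.7 5 0 0 -8.7 0; -5.5 25.2 5 0 0 -8.7 0; -9.2 24.1 5 0 0 -8.7 0; -12.7 22.4 5 0 0 -8.7 0; -16 20.2 5 0 0 -8.7 0; 0 0 0 0 0 0 0"
}}

```text
time: 7.75
position: [0.6608, -0.1077, 0.2006]
tool_rot: [0.321, 0.947, 0.0, -0.001]
ft_force: [-0.9, -0.2, -0.2]
grip_width: 0.0001
grip_force: 0.0
```

Run:
```python
from h import *
w=levpos(52.4,.035); plan([(*w,42)]); o=robot.get_obs();print(o['position'])
```

```text
0.3 -0.3 28.2 0 0 0.06 0; 0.3 -0.3 28.2 0 0 0.06 0; 0.3 -0.3 28.2 0 0 0.06 0 3
[ 0.66075571 -0.10767195  0.20061098]
```

Emit:
{"op": "send_rows", "data": {
  "deltas": "0 0 28 0 0 0 0; 0 0 28 0 0 0 0; 0 0 28 0 0 0 0; 0 0 0 0 0 0 0; 8.5 0 0 0 0 0 0; 8.5 0 0 0 0 0 0; 5.5 1.4 0 0 0 -5 0; 5.5 1.4 0 0 0 -5 0; 0 0 0 0 0 0 0"
}}

```text
time: 8.88
position: [0.6396, -0.0888, 0.1207]
tool_rot: [0.237, 0.971, -0.0, 0.001]
ft_force: [0.9, -0.2, 0.5]
grip_width: 0.0008
grip_force: 0.4
```

Run:
```python
from h import *
o=robot.get_obs();print(o['time'],o['position'],o['ft_force'])
c=cam('top');save(c,'t4.png');cv2.imwrite('pics/t4c.png',cv2.resize(c['image'][110:310,250:450],None,fx=3,fy=3)[:,:,::-1])
c=cam('wrist');cv2.imwrite('pics/w4.png',c['image'][:,:,::-1])
```

```text
8.875 [ 0.63961878 -0.08883251  0.12065134] [ 0.88398491 -0.17900271  0.50134407]
```

View pics/w4.png

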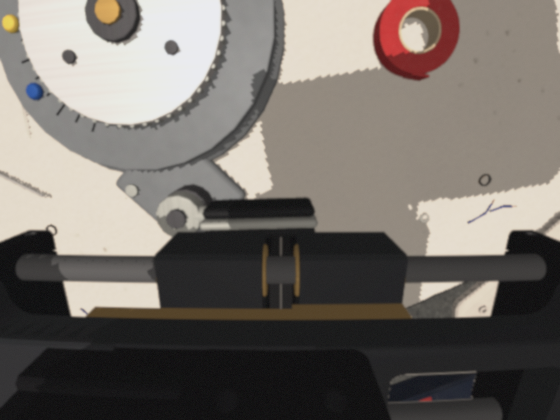

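Emit:
{"op": "send_rows", "data": {
  "deltas": "5.5 1.4 3 0 0 -5 0; 5.5 1.4 0 0 0 -5 0; 5.5 1.4 0 0 0 -5 0; 5.5 1.4 0 0 0 -5 0; 5.5 1.4 0 0 0 -5 0; 5.5 1.4 0 0 0 -5 0; 5.5 1.4 0 0 0 -5 0; 0 0 0 0 0 0 0"
}}

```text
time: 9.98
position: [0.6048, -0.0715, 0.1169]
tool_rot: [-0.065, 0.998, -0.0, 0.001]
ft_force: [1.0, 1.1, 0.8]
grip_width: -0.0001
grip_force: 0.7
```

```bash
cat > m.py <<'E'
from h import *
o=robot.get_obs();M=R.from_quat(o['tool_rot']).as_matrix();print(o['time'],o['position'],o['ft_force'],'yaw',np.degrees(np.arctan2(M[1,1],M[0,1])))
c=cam('wrist'); piv=V; f=robot.cut_out('wrist','lever_grip')
if f:
    v,u=np.nonzero(f[0]['region']); p=at_depth(c,np.c_[u,v]); p=p[(p[:,2]>.056)&(p[:,2]<.07)]; d=p[:,:2]-piv;q=np.hypot(*d.T); d=d[(q>.025)&(q<.085)];print('lever world ang',np.degrees(np.arctan2(*d.mean(0)[::-1])),len(d))
E
python3 m.py
```

```text
9.975 [ 0.60476048 -0.07146087  0.11689638] [1.01628602 1.07886079 0.80745109] yaw 97.47619375148602
lever world ang 101.63063007466633 2896
```

Emit:
{"op": "send_rows", "data": {
  "deltas": "3.3 0.5 0 0 0 -3 0; 3.3 0.5 0 0 0 -3 0; 3.3 0.5 0 0 0 -3 0; 0 0 0 0 0 0 0"
}}

```text
time: 10.58
position: [0.5944, -0.0715, 0.1163]
tool_rot: [-0.143, 0.99, 0.0, -0.0]
ft_force: [1.8, 1.8, 0.0]
grip_width: 0.0006
grip_force: 1.0
```

Emit:
{"op": "send_rows", "data": {
  "deltas": "3.3 0.5 0 0 0 -3 0; 0 0 0 0 0 0 0"
}}

```text
time: 10.82
position: [0.5914, -0.072, 0.1163]
tool_rot: [-0.169, 0.986, 0.0, 0.0]
ft_force: [1.0, 3.4, 0.7]
grip_width: 0.0006
grip_force: 1.6
```

```bash
python3 m.py
```

```text
10.825 [ 0.59135983 -0.07199075  0.11628961] [1.0130292  3.36137344 0.72305349] yaw 109.45328536070355
lever world ang 113.98535842608672 2862
```

Emit:
{"op": "send_rows", "data": {
  "deltas": "3.3 0.5 0 0 0 -3 0; 0 0 0 0 0 0 0"
}}

```text
time: 11.18
position: [0.5904, -0.0719, 0.1165]
tool_rot: [-0.194, 0.981, 0.0, 0.003]
ft_force: [7.6, 8.2, -2.0]
grip_width: 0.0006
grip_force: 4.9
```

Emit:
{"op": "send_rows", "data": {
  "deltas": "3 0 0 0 0 -2 0; 0 0 0 0 0 0 0"
}}

```text
time: 11.42
position: [0.59, -0.0718, 0.1167]
tool_rot: [-0.21, 0.978, 0.0, 0.006]
ft_force: [11.9, 12.8, -4.3]
grip_width: 0.0006
grip_force: 8.4
```

```bash
python3 m.py
```

```text
11.425 [ 0.58995265 -0.07181749  0.11666118] [11.89662218 12.81888894 -4.31813261] yaw 114.25995526016555
lever world ang 114.18097651556643 2927
```

Emit:
{"op": "send_rows", "data": {
  "deltas": "-10 0 0 0 0 0 0; -15 0 0 0 0 0 0; 0 0 -50 0 0 0 0; 0 0 -50 0 0 0 0; -30 0 -40 0 0 0 0; -50 0 0 0 0 0 0; 0 0 0 0 0 0 0; 0 0 0 0 0 0 0"
}}

```text
time: 12.52
position: [0.6794, -0.0305, 0.2551]
tool_rot: [-0.213, 0.977, 0.0, -0.002]
ft_force: [-0.7, -0.3, 0.1]
grip_width: 0.0007
grip_force: 0.0
```

```bash
python3 m.py
python3 - <<'E'
from h import *
c=cam('wrist');h=fit(c);index(c,h,-75,-10);save(c,'w5.png')
c=cam('top');h=fit(c);index(c,h,-75,-10);print(robot.get_obs()['ft_force'])
E
```

```text
12.525 [ 0.6793686  -0.03053354  0.2551108 ] [-0.65485663 -0.28991328  0.06932368] yaw 114.58375508284584
lever world ang 109.87313796222648 1274Traceback (most recent call last):
  File "<stdin>", line 2, in <module>
  File "h.py", line 54, in fit
    r=least_squares(f,guess)
    return func(*args, **kwargs)
    vector_fun = VectorFunction(
        fun_wrapped,
    ...<6 lines>...
        workers=workers
    )
    self._update_fun()
    ~~~~~~~~~~~~~~~~^^
    self.f = self.fun_wrapped(xp_copy(self.x))
             ~~~~~~~~~~~~~~~~^^^^^^^^^^^^^^^^^
    return np.atleast_1d(self.fun(x))
                         ~~~~~~~~^^^
    return self.f(x, *self.args, **self.kwargs)
           ~~~~~~^^^^^^^^^^^^^^^^^^^^^^^^^^^^^^
  File "h.py", line 53, in <lambda>
    f=lambda p:(np.c_[p[0]-.074*np.cos(a+p[2]),p[1]-.074*np.sin(a+p[2])]-P).ravel()
                ~~~~~~~~~~~~~~~~~~~~~~~~~~~~~~~~~~~~~~~~~~~~~~~~~~~~~~~~^~
ValueError: operands could not be broadcast together with shapes (0,2) (0,)
```

Run:
```python
from h import *
a=cam('top');h=(.4781,-.109,.308);index(a,h,-75,-10,2)
b=cam('side')
for n in('top','side'): 
    for t in ['gear_wheel','driver_fine','tape_red']:
        f=robot.find_in(n,t)
        if f: print(n,t,np.round(f[0]['box']))
z=lambda i:cv2.resize(i,(400,400),interpolation=cv2.INTER_CUBIC)
cv2.imwrite('pics/f6.png',np.hstack([z(a['image'][160:310,285:435]),z(b['image'][220:370,220:370])])[:,:,::-1])
```

```text
index deg -58.37 corr 0.41 [66, 67, 66, 66, 67, 66, 66, 67, 67, 67, 67, 67, 67, 67, 67, 67, 67, 67, 67, 68, 67, 68, 68, 68, 68, 68, 69, 68, 69, 69, 69, 69, 69]
top driver_fine [424. 224. 463. 278.]
top tape_red [389. 222. 405. 281.]
side gear_wheel [222. 255. 243. 272.]
side driver_fine [349. 342. 374. 410.]
side tape_red [269. 227. 299. 251.]
```

View pics/f6.png

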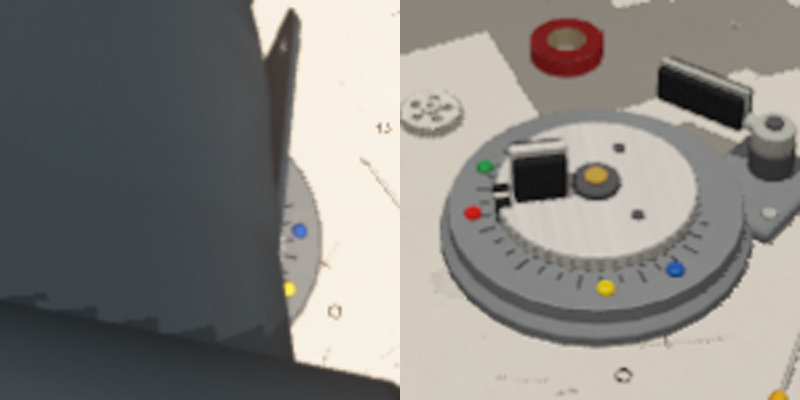

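Emit:
{"op": "send_rows", "data": {
  "deltas": "45 0 -20 0 0 0 0; 45 0 -20 0 0 0 0; 45 0 0 0 0 0 0; 0 0 0 0 0 0 0; 0 0 0 0 0 0 0"
}}

```text
time: 13.7
position: [0.5585, -0.0868, 0.2967]
tool_rot: [-0.213, 0.977, -0.0, 0.001]
ft_force: [0.2, -0.4, 0.7]
grip_width: 0.0002
grip_force: 0.0
```

```bash
python3 m.py
python3 - <<'E'
from h import *
c=cam('wrist');save(c,'w7.png')
h=fit(c);index(c,h,-75,-10)
b=cam('side'); f=robot.cut_out('side','lever_grip'); piv=(.5927,-.1377)
v,u=np.nonzero(f[0]['region']); p=at_depth(b,np.c_[u,v]); p=p[(p[:,2]>.055)&(p[:,2]<.07)]
d=p[:,:2]-piv; q=np.hypot(*d.T); m=(q>.03)&(q<.09);print('lever side world',np.degrees(np.arctan2(*d[m].mean(0)[::-1])),'(start 51.2)')
E
```

```text
13.7 [ 0.55850701 -0.08680298  0.2967088 ] [ 0.21002446 -0.39767811  0.71183633] yaw 114.55904853539455
lever world ang 112.00454470784088 746
head [ 0.4792 -0.1094  0.3097] resid mm 0.27 ['yellow', 'green', 'blue']
index deg -41.99 corr 0.55 
lever side world 113.1828319981952 (start 51.2)
```

View pics/w7.png

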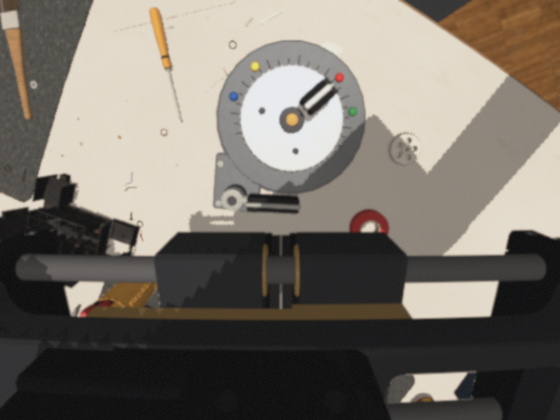

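```bash
python3 -c "
from rig import robot
print(robot.hand_in())"
```

```text
the job is handed in; nothing more can be done
None
```

The collar is lined up with the red stud (last measured at −42.0°, against the stud's −42°), the lock lever is pushed to its stop, and the job is handed in; the judge returned no verdict.

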